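# Run the board carrier up the sloping stand to its stop

### The arm

A 6-joint arm with a two-finger parallel gripper is mounted at the origin on the work surface. World frame = base frame: x ahead of the robot, y to its left, z up, the work surface at z = 0. Lengths are in m, angles in rad, forces in N, time in s.
With the tool pointing down it reaches from about 0.3 to 0.875 m from the base axis. Payload 6.4 kg.
Tool frame: the origin (TCP) lies between the finger pads; the fingertips stand 14 mm ahead of it and the grasp point (between the pads) lies 5 mm behind it; y points along the fingers, z is the direction in which the jaws open and shut, and the axes are right-handed (so a half turn about y gives the same grasp; the last joint's range is limited). The gripper opens to 88 mm and grips with 3 to 60 N. Pads are 18 mm wide; open, the fingers measure 123 mm over their backs; the gripper's body (75 mm by 187 mm) begins 45 mm behind the grasp point.
Start: joints at [0.941, 0.181, 1.607, -0, 1.354, -0.206], TCP at [0.236, 0.524, 0.253] pointing down, gripper open.
Joint ranges: [-2.99, 2.99], [-0.89, 2.07], [0.3, 2.58], [-1.14, 4.28], [0, 2.63], [-3.12, 3.12]. Speed limits (rad/s): [2.57, 2.57, 3.01, 3.14, 3.14, 3.14].

### API

Orientations are given as a unit quaternion [w, x, y, z].
In Python, from station import r gives the robot as it stands.
- The arm moves only by the shell command python3 -m crank 'ROWS' [OPENING] [FORCE]. ROWS is JSON, a list of rows, each an object with "travel": the shift along the tool's x, y, z in units of 40 mm (1.0 is 40 mm), a list of three; "delta_rot": the turn, a rotation vector about the tool's x, y, z in units of 8 degrees (1.0 is 8 degrees), a list of three. A call has 1 to 12 rows; each row shifts and turns the commanded pose from where the row before left it, along the tool's axes as they then stand; what a row does not reach is not made up. A row lasts 1/10 s, in which the tool goes at most 50 mm and 8.59 degrees, less where a joint would pass 70% of its speed; a pose out of reach is approached as far as the arm can. A call is refused whole if a number of a shift passes 1 or a number of a turn 1, either way. A call with a gripper value outside its range is refused whole. OPENING is the finger opening in mm, from 0 to 88.1, set as the call begins (- or left out, the last holds). The fingers move at their own pace and stop on an object; FORCE is the grip in N (left out, the last holds). Time passes only in rows, so rows that do not move let the fingers close. It gives the time, the measured TCP pose, the force and the opening at its end, in the units of the state.
- r.sense(): the state, without advancing time (a new reading comes with each control period).
- r.snapshot(name): name is "scene" or "top" or "wrist"; returns a dict with "frame" (400x640x3 uint8, red, green, blue), "intrinsics" (3x3 intrinsics, pixels), "R" (3x3) and "t" (3): a world point X has camera coordinates R X + t. Camera axes: x right, y down, z forward; pixel columns grow to the right and rows downward; lengths in m; the calibration is good to about 2 mm. A picture is of the moment at which its call begins. There is no depth.
- r.job_done(): hands the job in, once; it reports no verdict.
Trained networks look in a picture, given as the dict that the camera call returned (one of the last four; its "shot" number tells which), for a name from the list of things; names that differ only in an ending like _2 or _b are one class to them, and where a whole thing is asked for, a point or a joint stands for the part that bears it (a point fixed in the world has none). Each returns a list of dicts, best first, with "score" (0 to 1); they miss things now and then, are a little off and sometimes report something else, mostly with a low value. They report only what shows in the picture. A call takes as long as a camera call. They do not tell look-alikes from the thing itself.
- r.look_for(picture, label): "centre" ([row, column] in pixels, amid what is visible of it).
- r.landmark_of(picture, label): "centre" ([row, column] in pixels: a listed point, or the origin of a listed thing).
The state is a dict: "t": time; "qpos": joint angles; "qvel": joint speeds; "joint_efforts": joint torques, N m; "position": TCP position; "tcp_rot": TCP orientation; "contact_force": force on the tool from outside, world axes, zero at the start; "wrist_torque": the same for the moment, N m; "grip_width": opening from 0.0 (shut) to 1.0 (fully open).
Only numpy, scipy, OpenCV 4.12 (cv2) and the standard library are available. Lean on these libraries where they do the work, as an engineer would, in place of code of your own. Each camera call takes 0.05 s, during which the arm holds its last target.

### The job

Pick up the board carrier by its middle rib, set it down on the lower end of the sloping stand, nose uphill and tail plate downhill, and let go of it. Then push it from behind, up between the guides and under the bridge, until it is pressed firmly into the sprung buffer of the top stop, without ramming it. Leave it lying flat between the guides, resting against the buffer, and do not disturb the other things on the bench.

Things in the scene. Friction and masses are not known exactly. Their poses are not given: they have to be found in the camera images.
- carrier: Black carrier plate, 120 long (its x, +x = nose) x 96 wide (y) x 8 thick, loose, 0.25 to 0.42 kg, with two green circuit boards on it. Origin: centre of its underside, z up. In its middle stands a grey rib, 50 long (x), 12 thick (y), top 42 above the underside. Within 18 of x = 0 nothing beside the rib is over 12 high; elsewhere the boards' parts reach up to 18.
- carrier_grip (a point): Point in the carrier's rib, 30 above the carrier's underside (12 below the rib's top), at the middle of its length and thickness: the place to grip it, across its 12 mm thickness (along the carrier's y). Axes as the carrier.
- carrier_nose (a point): Middle of the carrier's front (nose) face, 60 ahead of the carrier's origin, 4 above its underside. Axes as the carrier.
- carrier_tail (a point): Point on the back face of the upright grey push plate at the carrier's tail, 60 behind the carrier's origin, 20 above its underside: where to push it. The plate is 70 wide, 6 thick, its top 32 above the underside. Axes as the carrier.
- deck: Fixed aluminium deck of the sloping stand, 360 long x 150 wide, sloping 8 degrees. Origin: on its upper surface, on its centre line, at the foot (lower) edge, 14 above the bench. Axes lie in the slope: x uphill along the surface, y across, z square to the surface. The surface is bare from the foot to x = 115: set the carrier down there with its origin at about x = 65.
- guides (a point): Middle of the deck surface where the straight part of the guides begins, 155 uphill of the foot. Two guide strips 8 high narrow from about 117 apart (115 uphill of the foot) to 102 apart here, and run on 102 apart to the deck's top. The carrier is 96 wide. Axes as the deck.
- bridge (a point): Middle of the underside of the fixed grey bridge across the deck, 52 above the deck surface; it spans 200 to 250 uphill of the foot, is 10 thick and stands on posts 65 to 75 either side of the centre line. The rib passes under it, a gripper holding the rib does not. With the carrier home its tail is 7 to 45 short of the bridge. Axes as the deck.
- stop_block: Top stop: dark steel block fixed across the deck, 30 long, 92 wide, 24 high. Origin: on the deck surface at its downhill face, 325 uphill of the foot; axes as the deck. A set screw from this face carries a sprung steel buffer pad (52 wide, 10 thick, 2 to 17 above the deck). The pad's face lies 20 to 50 downhill of the block, set differently each time and not reported: feel for it.
- stop_face (a point): Middle of the block's downhill face, 13 above the deck, axes as the deck. The buffer ahead of it gives: about 0.4 N at first touch, 7 N at its full stroke of 8 mm, then hard. Sliding the carrier up takes 2 to 6 N; a push of about 12 N on the tail presses it home firmly; over 25 N on the stop is ramming. Draw back slowly: the buffer nudges the carrier back a little, friction then holds it there.
- cup: Bystander, not part of the job: white plastic cup (radius 34, 60 high; lengths in mm). Origin at its underside.
- spool: Bystander, not part of the job: solder spool (radius 28, 42 high, steel; lengths in mm). Origin at its underside.
- driver: Bystander, not part of the job: screwdriver (lying, grey handle, about 200 long; lengths in mm). Origin at its underside.
- tipcup: Bystander, not part of the job: tip-cleaning cup with brass wool (dark steel, radius 33, about 38 high; lengths in mm). Origin at its underside.
- flux: Bystander, not part of the job: white bottle (radius 30, 140 high; lengths in mm). Origin at its underside.
- spare: Bystander, not part of the job: loose spare circuit board (90 x 60 x 4 with parts up to 14 high, green; lengths in mm). Origin at its underside.
Mind the look-alikes: they are no part of the job. What is shaped like the carrier but blue or orange is not meant.

How it is judged:
By the outcome, as a careful person would: the job done as asked, in the order asked, and still so for the second after the job is handed in, with the robot touching nothing.
It also fails if it takes over 61 s, if anything falls off the work surface, if the arm or the gripper's body presses on something with over 40 N, if the wrist force passes 120 N, or if a joint passes its speed limit or range.

## Working session

There is one attempt and no reset: what is moved stays moved. The work goes in short steps, Python scripts to look and compute and a shell command to move; the robot and the scene stay as the last step left them, time stands still between calls to the robot, and variables do not carry over. Pictures are saved under pics/ and viewed, and the job is handed in when it is done.

```bash
ls; mkdir -p pics
python3 - <<'E'
from station import r
import cv2
print(r.sense())
for n in("scene","top"):
    p=r.snapshot(n); cv2.imwrite(f"pics/{n}0.png",p["frame"][:,:,::-1])
    print(n,p["intrinsics"],p["R"],p["t"])
    for l in ["carrier","carrier_grip","carrier_nose","carrier_tail","deck","guides","bridge","stop_block"]:
        print(l,[(round(d["score"],2),[round(c) for c in d["centre"]]) for d in r.landmark_of(p,l)[:4]])
E
```

```text
pics
{'t': 0.0, 'qpos': array([ 9.40681353e-01,  1.81552779e-01,  1.60795710e+00, -1.74528363e-05,
        1.35378270e+00, -2.06300095e-01]), 'qvel': array([ 0.00203397,  0.00029707,  0.00085467, -0.00113805,  0.00029432,
        0.00045932]), 'joint_efforts': array([ 2.06188335e-03, -4.33871841e+01, -3.41853404e+01,  7.03844335e-02,
        3.85608897e-02, -1.36350086e-04]), 'position': array([0.23615854, 0.52373016, 0.25182811]), 'tcp_rot': array([-0.69073824,  0.69184157, -0.1489595 ,  0.14848233]), 'contact_force': array([0.0743061 , 0.22720946, 0.85654272]), 'wrist_torque': array([-0.00190275, -0.00194849,  0.03036697]), 'grip_width': 1.0005724804051286}
scene [[372.81020347   0.         321.20427523]
 [  0.         372.81020347 203.22065185]
 [  0.           0.           1.        ]] [[-0.09908607  0.99505111  0.00743167]
 [ 0.8277723   0.08656883 -0.55434544]
 [-0.55224539 -0.04877618 -0.83225351]] [ 0.09076643 -0.38869162  1.59373106]
carrier [(0.8, [170, 248]), (0.66, [148, 211]), (0.6, [207, 234])]
carrier_grip [(0.77, [147, 203]), (0.73, [202, 234]), (0.73, [160, 249])]
ca
[... 387 characters left out ...]
   316.74208181]
 [  0.         414.67139417 205.66386404]
 [  0.           0.           1.        ]] [[-0.00672332 -0.99985646 -0.01555159]
 [-0.99757748  0.00778319 -0.06912731]
 [ 0.06923843  0.01504915 -0.99748662]] [-0.01493961  0.55404289  1.23344812]
carrier [(0.92, [292, 480]), (0.85, [275, 423]), (0.8, [213, 425])]
carrier_grip [(0.96, [216, 428]), (0.78, [298, 486]), (0.72, [224, 284]), (0.62, [277, 425])]
carrier_nose [(0.98, [279, 477]), (0.71, [283, 405]), (0.62, [210, 404])]
carrier_tail [(0.96, [219, 447]), (0.91, [320, 487]), (0.67, [266, 440])]
deck [(0.81, [221, 339]), (0.23, [139, 341])]
guides [(0.6, [224, 286])]
bridge [(0.94, [218, 260])]
stop_block [(0.91, [217, 227])]
```

View pics/scene0.png

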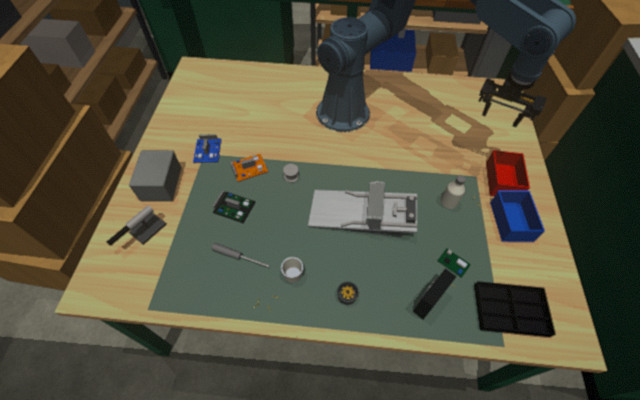

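View pics/top0.png

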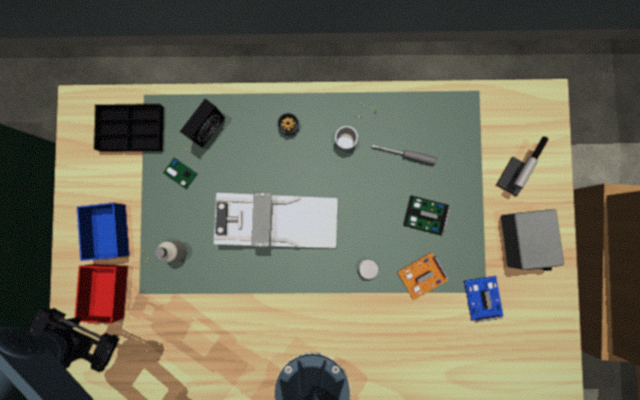

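Run:
```python
import cv2
a=cv2.imread("pics/top0.png")[180:340,380:520]; cv2.imwrite("pics/crop0.png",cv2.resize(a,None,fx=3.6,fy=3.6,interpolation=cv2.INTER_CUBIC))
```

```text
(no output)
```

View pics/crop0.png

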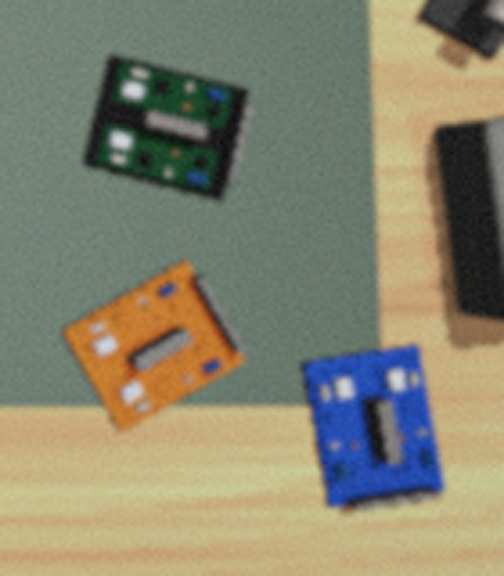

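The candidates in the top view are black with green boards at (row 216, col 428), orange at (277, 423) and blue at (298, 485). The black one with green boards fits the description. Its tail plate is on the right at about (219, 447) and its nose on the left at about (210, 404). The deck foot is at col 339, and uphill is to the left (+y).

```bash
cat > h.py <<'E'
import numpy as np, cv2
from scipy.spatial.transform import Rotation as Ro
from scipy.optimize import least_squares
from station import r
def q2R(q): return Ro.from_quat([q[1],q[2],q[3],q[0]]).as_matrix()
def proj(p,X):
    c=p["R"]@np.asarray(X,float)+p["t"]; u=p["intrinsics"]@c/c[2]; return np.array([u[1],u[0]])
def onz(p,rc,z):
    d=np.linalg.inv(p["intrinsics"])@[rc[1],rc[0],1]; R=np.array(p["R"]);C=-R.T@p["t"];D=R.T@d
    return C+D*(z-C[2])/D[2]
def tri(obs):
    f=lambda X:np.concatenate([proj(p,X)-rc for p,rc in obs]); s=least_squares(f,[.5,0,.03]); return s.x,np.abs(s.fun).max()
def lm(p,l,near=None,rad=40):
    L=r.landmark_of(p,l)
    for d in L:
        if near is None or np.hypot(*(np.array(d["centre"])-near))<rad: return np.array(d["centre"],float),d["score"]
    return None,0
def save(p,n): cv2.imwrite("pics/"+n+".png",p["frame"][:,:,::-1])
E
python3 - <<'E'
from h import *
np.set_printoptions(precision=4,suppress=True)
s=r.snapshot("scene");t=r.snapshot("top")
for l,ns,nt in [("carrier",(205,234),(216,426)),("carrier_grip",(202,234),(216,428)),("carrier_nose",(215,248),(210,404)),("carrier_tail",(196,217),(219,447)),("deck",(204,308),(221,339)),("guides",(207,356),(224,286)),("bridge",(200,375),(218,260)),("stop_block",(210,406),(217,227)),
 ("flux",None,None),("spool",None,None),("cup",None,None),("driver",None,None)]:
    a,sa=lm(s,l,ns,15);b,sb=lm(t,l,nt,15)
    if a is None or b is None: print(l,a,b); 
    if a is not None and b is not None: print(l,*tri([(s,a),(t,b)]),a,b)
    z={"carrier":0.,"carrier_grip":.03,"carrier_nose":.004,"carrier_tail":.02,"deck":.014,"guides":.014+.155*np.sin(np.radians(8)),"stop_block":.014+.325*np.sin(np.radians(8))}.get(l)
    if z is not None: print("   onz s,t",onz(s,a,z) if a is not None else 0,onz(t,b,z) if b is not None else 0)
# deck corners
g=t["frame"].astype(int); m=((g.min(2)>150)&(g.max(2)-g.min(2)<40)).astype(np.uint8)
m[:180]=0;m[260:]=0;m[:,:205]=0;m[:,350:]=0
c=max(cv2.findContours(m,0,1)[0],key=cv2.contourArea); print(cv2.minAreaRect(c),cv2.approxPolyDP(c,3,True).reshape(-1,2).tolist())
E
```

```text
carrier [202.1 236.5] None
   onz s,t [ 0.5009 -0.3459  0.    ] 0
carrier_grip [ 0.5267 -0.3451  0.0265] 1.7040758773294442 [204.2 235.4] [213.5 427.4]
   onz s,t [ 0.5291 -0.3378  0.03  ] [ 0.5272 -0.3485  0.03  ]
carrier_nose [ 0.5339 -0.2904 -0.0233] 1.9956925120092137 [214.9 252.9] [212.1 406. ]
   onz s,t [ 0.5503 -0.2758  0.004 ] [ 0.5332 -0.2903  0.004 ]
carrier_tail [ 0.512  -0.4039  0.0311] 0.2817549664369494 [198.3 217.6] [218.5 446.1]
   onz s,t [ 0.5047 -0.4093  0.02  ] [ 0.5123 -0.4065  0.02  ]
deck [ 0.501  -0.0793  0.0168] 2.024995567347787 [206.1 312.5] [222.9 338.6]
   onz s,t [ 0.4987 -0.0724  0.014 ] [ 0.5016 -0.0846  0.014 ]
guides [0.5036 0.0741 0.0346] 0.16314803733791905 [207.7 354.4] [222.4 285.4]
   onz s,t [0.5043 0.0735 0.0356] [0.5036 0.0744 0.0356]
bridge [0.5211 0.1331 0.1193] 0.17853021702865135 [199.5 374.6] [215.4 261.4]
stop_block [0.5159 0.2443 0.0629] 1.3665244990837095 [210.5 407.4] [218.3 227.6]
   onz s,t [0.5126 0.2496 0.0592] [0.5161 0.2416 0.0592]
flux [ 0.4165  0.4125 -0.0298] 1.1502645396143976 [205.6 445.3] [251.6 178.5]
spool [ 0.3566 -0.1619 -0.01  ] 1.8009197475320775 [176.4 295.1] [270.3 365.6]
cup [272.9 292.7] None
driver [ 0.7095 -0.2757  0.0018] 2.0627950998242284 [256.8 245.3] [154.7 401.8]
((303.55291748046875, 220.98825073242188), (66.39806365966797, 50.98234558105469), 1.50743567943573) [[271, 196], [273, 201], [285, 203], [273, 205], [272, 245], [335, 246], [336, 198]]
```

Run:
```python
from h import *
np.set_printoptions(precision=3,suppress=True)
s=r.sense(); R=q2R(s["tcp_rot"]); print(R)
# target: y down, jaw axis z along carrier y
a=np.radians(10.5) # carrier x = (sin a, cos a)
cx=np.array([np.sin(a),np.cos(a),0]); cy=np.array([-np.cos(a),np.sin(a),0]);
for sg in(1,-1):
    z=sg*cy; y=np.array([0,0,-1.]); x=np.cross(y,z); T=np.c_[x,y,z]
    print(sg, np.degrees(Ro.from_matrix(R.T@T).as_rotvec()), x)
d=np.array([.527,-.347,.25])-s["position"]; print(d, R.T@d/.04)
p=r.snapshot("wrist"); save(p,"w0"); print(p["R"]@R, p["R"]@s["position"]+p["t"])
```

```text
[[ 0.912 -0.     0.411]
 [-0.411 -0.     0.912]
 [-0.    -1.    -0.   ]]
1 [   0.001 -103.782   -0.003] [0.182 0.983 0.   ]
-1 [ 0.003 76.218  0.001] [-0.182 -0.983 -0.   ]
[ 0.291 -0.871 -0.003] [ 15.577   0.068 -16.865]
[[-0.     0.     1.   ]
 [ 0.946 -0.323  0.001]
 [ 0.323  0.946 -0.   ]] [0.    0.038 0.152]
```

View pics/w0.png

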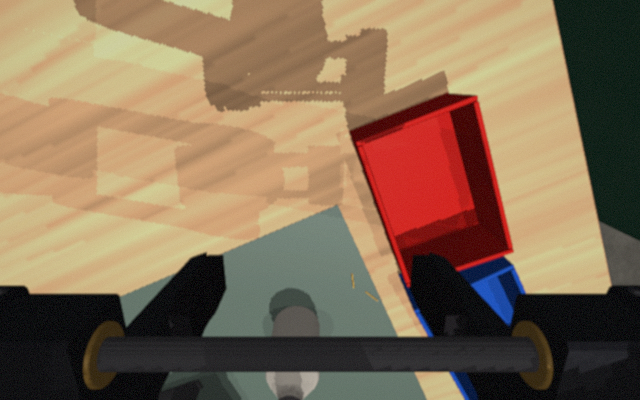

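```bash
python3 -m crank '[{"travel":[0.8,0,-0.86],"delta_rot":[0,0,0]},{"travel":[0.8,0,-0.86],"delta_rot":[0,0,0]},{"travel":[0.8,0,-0.86],"delta_rot":[0,0,0]},{"travel":[0.8,0,-0.86],"delta_rot":[0,0,0]},{"travel":[0.8,0,-0.86],"delta_rot":[0,0,0]},{"travel":[0.8,0,-0.86],"delta_rot":[0,0,0]},{"travel":[0.8,0,-0.86],"delta_rot":[0,0,0]},{"travel":[0.8,0,-0.86],"delta_rot":[0,0,0]},{"travel":[0.8,0,-0.86],"delta_rot":[0,0,0]},{"travel":[0.8,0,-0.86],"delta_rot":[0,0,0]},{"travel":[0.8,0,-0.86],"delta_rot":[0,0,0]},{"travel":[0.8,0,-0.86],"delta_rot":[0,0,0]}]' 
python3 -m crank '[{"travel":[0.8,0,-0.86],"delta_rot":[0,0,0]},{"travel":[0.8,0,-0.86],"delta_rot":[0,0,0]},{"travel":[0.8,0,-0.86],"delta_rot":[0,0,0]},{"travel":[0,0,0],"delta_rot":[0,1,0]},{"travel":[0,0,0],"delta_rot":[0,1,0]},{"travel":[0,0,0],"delta_rot":[0,1,0]},{"travel":[0,0,0],"delta_rot":[0,1,0]},{"travel":[0,0,0],"delta_rot":[0,1,0]},{"travel":[0,0,0],"delta_rot":[0,1,0]},{"travel":[0,0,0],"delta_rot":[0,1,0]},{"travel":[0,0,0],"delta_rot":[0,1,0]},{"travel":[0,0,0],"delta_rot":[0,1,0]}]'
python3 - <<'E'
from h import *
p=r.snapshot("wrist"); save(p,"w1");s=r.sense();print(s["qpos"],q2R(s["tcp_rot"]).round(3))
for l in ["carrier_grip","carrier_nose","carrier_tail"]: print(l,[(round(d["score"],2),d["centre"]) for d in r.landmark_of(p,l)[:3]])
E
```

```text
t: 3.45
position: [0.4171, -0.0121, 0.2531]
tcp_rot: [0.691, -0.691, 0.148, -0.149]
contact_force: [0.8, 0.2, 0.1]
grip_width: 1.001
t: 4.65
position: [0.4618, -0.1436, 0.2528]
tcp_rot: [-0.47, 0.47, -0.528, 0.528]
contact_force: [0.1, 0.1, -0.2]
grip_width: 1.007
[-5.47541462e-01 -2.78329672e-02  1.82990370e+00  2.77771606e-05
  1.33929841e+00 -4.25234750e-01] [[-0.122  0.     0.993]
 [-0.993 -0.    -0.122]
 [ 0.    -1.     0.   ]]
carrier_grip [(0.97, [334.7, 235.4]), (0.78, [322.0, 388.9]), (0.6, [102.4, 588.9])]
carrier_nose [(0.73, [285.6, 211.2]), (0.57, [272.2, 394.8])]
carrier_tail [(0.36, [325.7, 386.9])]
```

View pics/w1.png

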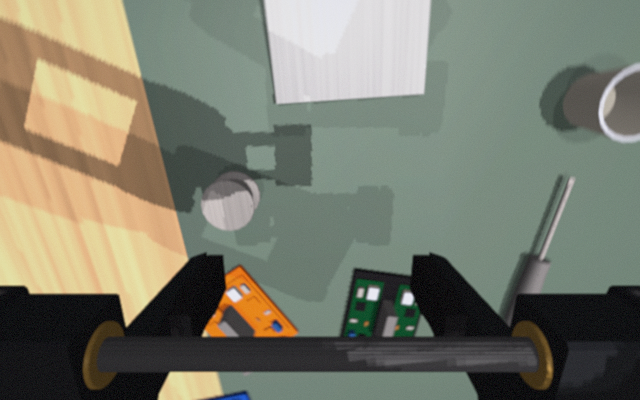

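```bash
python3 - <<'E'
from h import *
p=r.snapshot("wrist"); f=p["frame"].astype(int); m=((f.min(2)>150)).astype(np.uint8)*255
m[:, :255]=0; m[130:]=0; m[:,440:]=0
c=max(cv2.findContours(m,0,1)[0],key=cv2.contourArea); print(cv2.approxPolyDP(c,4,True).reshape(-1,2).tolist())
for rc in [(103,274),(94,425)]: print(onz(p,rc,.014))
E
python3 -m crank '[{"travel":[0.98,0,0.4],"delta_rot":[0,0,0]},{"travel":[0.98,0,0.4],"delta_rot":[0,0,0]},{"travel":[0.98,0,0.4],"delta_rot":[0,0,0]},{"travel":[0.98,0,0.4],"delta_rot":[0,0,0]},{"travel":[0.98,0,0.4],"delta_rot":[0,0,0]},{"travel":[0.98,0,0.4],"delta_rot":[0,0,0]},{"travel":[0.98,0,0.4],"delta_rot":[0,0,0]},{"travel":[0,0,0],"delta_rot":[0,0,0]},{"travel":[0,0,0],"delta_rot":[0,0,0]}]'
python3 - <<'E'
from h import *
p=r.snapshot("wrist"); save(p,"w2");s=r.sense();print(s["qpos"])
z=dict(carrier=0,carrier_grip=.03,carrier_nose=.004,carrier_tail=.02)
for l in z: print(l,[(round(d["score"],2),d["centre"],onz(p,d["centre"],z[l]).round(4)) for d in r.landmark_of(p,l)[:3]])
E
```

```text
[[265, 0], [277, 103], [424, 93], [431, 0]]
[ 0.42424013 -0.07384482  0.014     ]
[ 0.57747117 -0.08124086  0.014     ]
t: 5.8
position: [0.5427, -0.4291, 0.2514]
tcp_rot: [0.472, -0.472, 0.527, -0.526]
contact_force: [0.3, 0.4, 0.1]
grip_width: 1.001
[-8.39100214e-01  4.37220767e-01  1.28253060e+00  2.50944178e-04
  1.42338671e+00 -7.30739591e-01]
carrier [(0.96, [90.3, 291.1], array([ 0.5231, -0.3486,  0.    ])), (0.71, [255.7, 106.1], array([ 0.2728, -0.5148,  0.    ])), (0.65, [93.5, 115.3], array([ 0.3396, -0.3318,  0.    ]))]
carrier_grip [(0.71, [92.6, 288.2], array([ 0.5223, -0.3501,  0.03  ])), (0.64, [98.2, 100.1], array([ 0.3403, -0.3355,  0.03  ]))]
carrier_nose [(0.95, [45.1, 68.6], array([ 0.3091, -0.2821,  0.004 ])), (0.87, [247.1, 153.6], array([ 0.3358, -0.508 ,  0.004 ])), (0.81, [29.1, 299.6], array([ 0.5392, -0.2928,  0.004 ]))]
carrier_tail [(0.73, [273.8, 48.0], array([ 0.2119, -0.5217,  0.02  ])), (0.71, [146.2, 148.5], array([ 0.3697, -0.3872,  0.02  ])), (0.69, [150.1, 284.0], array([ 0.5093, -0.4065,  0.02  ]))]
```

View pics/w2.png

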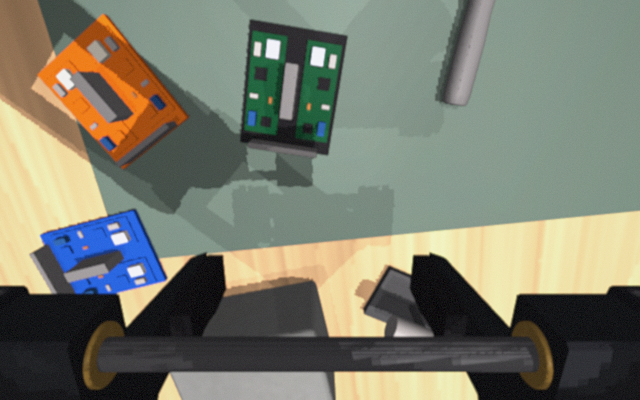

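The picture shows the black carrier at (row 90, col 290), with its nose edge from (20, 250) to (38, 347), the rib at (92, 289) and the tail plate at (147, 285). The orange and blue look-alikes are clearly separate.

Run:
```python
from h import *
p=r.snapshot("wrist"); 
cv2.imwrite("pics/w2c.png",cv2.resize(p["frame"][5:165,225:365,::-1],None,fx=3.7,fy=3.7,interpolation=cv2.INTER_CUBIC))
a=onz(p,(20,250),.008);b=onz(p,(38,347),.008); print(a,b,np.linalg.norm(a-b))
m=(a+b)/2; print("nosemid",m)
for rc,z in [((62,293),.042),((121,284),.042)]: print("rib",onz(p,rc,z))
R=q2R(r.sense()["tcp_rot"]);print(R.round(3))
```

```text
[ 0.49347964 -0.27893697  0.008     ] [ 0.58543948 -0.30478207  0.008     ] 0.09552267160452113
nosemid [ 0.53945956 -0.29185952  0.008     ]
rib [ 0.53191042 -0.3228351   0.042     ]
rib [ 0.51648653 -0.37409018  0.042     ]
[[-0.108  0.001  0.994]
 [-0.994 -0.001 -0.108]
 [ 0.    -1.     0.001]]
```

View pics/w2c.png

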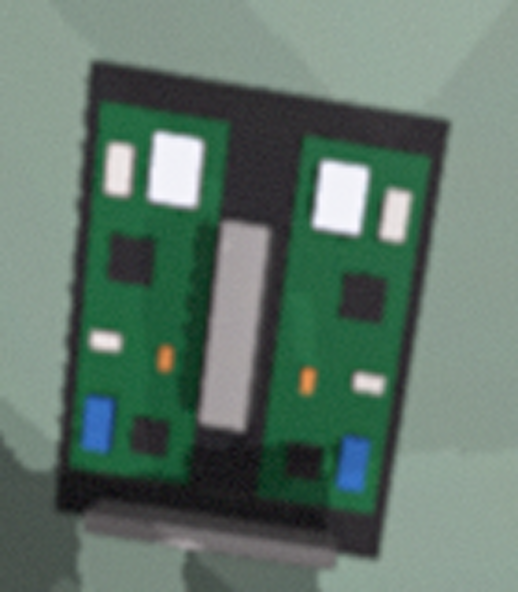

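```bash
cat > fit.py <<'E'
from h import *
def fitcar(p,corn,rib=None,ang0=14):
    # corn: list of (x,y,z local, row, col)
    def res(v):
        a=v[2]; cx=np.array([np.sin(a),np.cos(a),0]); cy=np.array([-np.cos(a),np.sin(a),0]); o=np.array([v[0],v[1],0])
        return np.concatenate([proj(p,o+cx*x+cy*y+[0,0,z])-[rr,c] for x,y,z,rr,c in corn])
    s=least_squares(res,[.52,-.35,np.radians(ang0)]); return s.x,s.fun
E
python3 - <<'E'
from fit import *
np.set_printoptions(precision=4,suppress=True)
p=r.snapshot("wrist")
C=[(60,48,8,21.8,250.1),(60,-48,8,38.0,346.4),(-60,-48,8,155.5,327.7)]
C+=[(25,6,42,5+222/3.7,225+220/3.7),(25,-6,42,5+227/3.7,225+272/3.7),(-25,-6,42,5+430/3.7,225+247/3.7),(-25,6,42,5+424/3.7,225+200/3.7)]
C=[(x/1e3,y/1e3,z/1e3,a,b) for x,y,z,a,b in C]
v,f=fitcar(p,C); print(v,np.degrees(v[2]),f)
s=r.sense();R=q2R(s["tcp_rot"])
a=v[2];cx=np.array([np.sin(a),np.cos(a),0]);y=np.array([0,0,-1.]);x=-cx;z=np.cross(x,y);T=np.c_[x,y,z]
print("rot units",np.degrees(Ro.from_matrix(R.T@T).as_rotvec())/8)
tgt=np.array([v[0],v[1],.029]);print("travel in turned frame",T.T@(tgt-s["position"])/.04, s["position"])
E
```

```text
[ 0.524  -0.3501  0.2547] 14.592559342484135 [-0.7338 -0.8149 -0.9437  0.6269  1.2284  0.2369 -0.4309  0.6598  0.282
 -0.3634  0.6101 -0.3044  0.3607 -0.0214]
rot units [-0.0043  1.048   0.0031]
travel in turned frame [-1.7562  5.6106 -0.9552] [ 0.5433 -0.4277  0.2534]
```

```bash
python3 -m crank '[{"travel":[0,0,0],"delta_rot":[0,0.55,0]},{"travel":[0,0,0],"delta_rot":[0,0.5,0]},{"travel":[-0.59,0,-0.32],"delta_rot":[0,0,0]},{"travel":[-0.59,0,-0.32],"delta_rot":[0,0,0]},{"travel":[-0.58,0,-0.32],"delta_rot":[0,0,0]},{"travel":[0,0.8,0],"delta_rot":[0,0,0]},{"travel":[0,0.8,0],"delta_rot":[0,0,0]},{"travel":[0,0.8,0],"delta_rot":[0,0,0]},{"travel":[0,0.8,0],"delta_rot":[0,0,0]},{"travel":[0,0.8,0],"delta_rot":[0,0,0]},{"travel":[0,0,0],"delta_rot":[0,0,0]},{"travel":[0,0,0],"delta_rot":[0,0,0]}]'
python3 - <<'E'
from h import *
p=r.snapshot("wrist"); save(p,"w3");s=r.sense();print(s["position"],q2R(s["tcp_rot"]).round(3))
E
```

```text
t: 7.35
position: [0.5238, -0.3504, 0.0932]
tcp_rot: [0.432, -0.432, 0.56, -0.559]
contact_force: [-0.3, -0.7, 0.3]
grip_width: 1.001
[ 0.52460489 -0.35126011  0.0945461 ] [[-0.253  0.002  0.967]
 [-0.967 -0.002 -0.253]
 [ 0.001 -1.     0.002]]
```

View pics/w3.png

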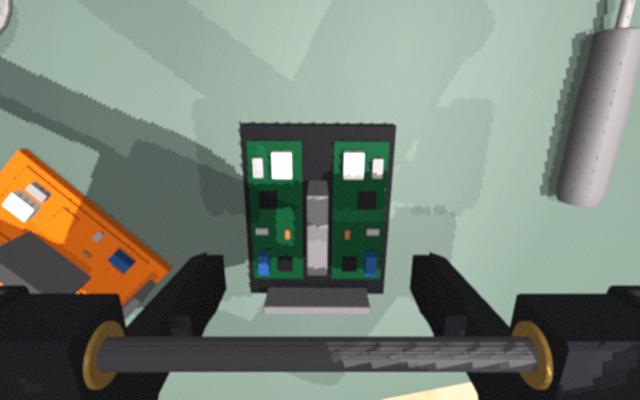

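```bash
python3 -m crank '[{"travel":[0,0,0],"delta_rot":[0,0,0]},{"travel":[0,0,0],"delta_rot":[0,0,0]},{"travel":[0,0,0],"delta_rot":[0,0,0]},{"travel":[0,0.5,0],"delta_rot":[0,0,0]},{"travel":[0,0.5,0],"delta_rot":[0,0,0]},{"travel":[0,0.3,0],"delta_rot":[0,0,0]},{"travel":[0,0.3,0],"delta_rot":[0,0,0]},{"travel":[0,0,0],"delta_rot":[0,0,0]}]' 40 30
python3 -m crank '[{"travel":[0,0,0],"delta_rot":[0,0,0]},{"travel":[0,0,0],"delta_rot":[0,0,0]},{"travel":[0,0,0],"delta_rot":[0,0,0]},{"travel":[0,0,0],"delta_rot":[0,0,0]},{"travel":[0,0,0],"delta_rot":[0,0,0]},{"travel":[0,0,0],"delta_rot":[0,0,0]}]' 0 30
```

```text
t: 8.2
position: [0.523, -0.35, 0.0271]
tcp_rot: [0.432, -0.432, 0.561, -0.559]
contact_force: [-0.2, 0.3, -1.2]
grip_width: 0.455
t: 8.8
position: [0.5241, -0.3511, 0.0295]
tcp_rot: [-0.432, 0.432, -0.559, 0.56]
contact_force: [-0.3, 1.5, 5.1]
grip_width: 0.134
```

```bash
python3 -m crank '[{"travel":[0,-0.25,0],"delta_rot":[0,0,0]},{"travel":[0,-0.75,0],"delta_rot":[0,0,0]},{"travel":[0,-1,0],"delta_rot":[0,0,0]},{"travel":[0,-1,0],"delta_rot":[0,0,0]},{"travel":[0,-1,0],"delta_rot":[0,0,0]},{"travel":[0,0,0],"delta_rot":[0,-0.75,0]},{"travel":[0,0,0],"delta_rot":[0,-0.75,0]},{"travel":[0,0,0],"delta_rot":[0,0,0]},{"travel":[0,0,0],"delta_rot":[0,0,0]}]'
python3 - <<'E'
from h import *
p=r.snapshot("wrist"); save(p,"w4");s=r.sense();print(s["position"],q2R(s["tcp_rot"]).round(3),s["contact_force"],s["grip_width"])
t=r.snapshot("top"); save(t,"t4")
f=np.array([.5009,-.0775,.014])
R=q2R(s["tcp_rot"]);tg=f+.065*np.array([.045,.989,0])+[0,0,.15];print(R.T@(tg-s["position"])/.04)
E
```

```text
t: 9.7
position: [0.5235, -0.3504, 0.1883]
tcp_rot: [0.487, -0.487, 0.513, -0.512]
contact_force: [0.1, -0.7, -2.7]
grip_width: 0.129
[ 0.5234749  -0.35040424  0.18814575] [[-0.049 -0.001  0.999]
 [-0.999  0.001 -0.049]
 [-0.001 -1.    -0.001]] [ 0.3748002  -0.07117616 -2.73316765] 0.13611101593163807
[-8.39480264  0.61162752 -0.90513696]
```

View pics/w4.png

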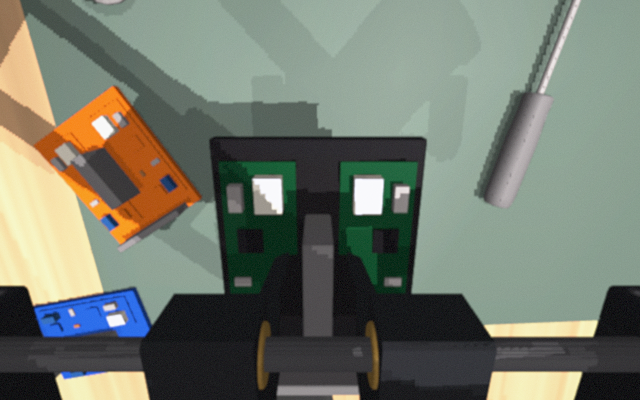

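View pics/t4.png

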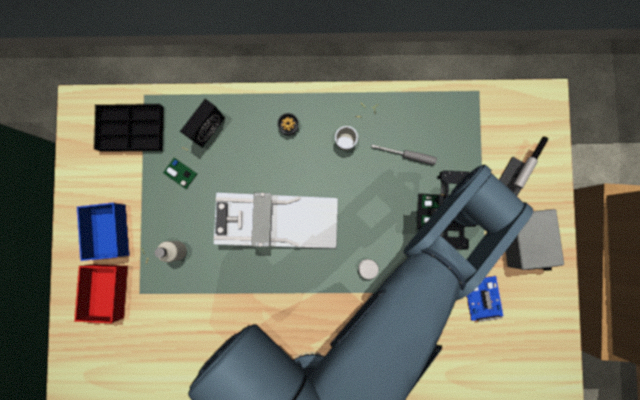

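```bash
python3 -m crank '[{"travel":[-0.8,0,-0.2],"delta_rot":[0,0,0]},{"travel":[-1,0,-0.2],"delta_rot":[0,0,0]},{"travel":[-1,0,-0.2],"delta_rot":[0,0,0]},{"travel":[-0.8,0,-0.2],"delta_rot":[0,0,0]},{"travel":[0,0,0],"delta_rot":[0,0,0]},{"travel":[0,0,0],"delta_rot":[0,0,0]},{"travel":[0,0,0],"delta_rot":[0,0,0]}]'
python3 - <<'E'
from h import *
p=r.snapshot("wrist"); save(p,"w5");s=r.sense();print(s["position"],q2R(s["tcp_rot"]).round(3),s["contact_force"],s["grip_width"])
g=cv2.resize(p["frame"][0:180,100:500,::-1],None,fx=2,fy=2,interpolation=cv2.INTER_CUBIC);cv2.imwrite("pics/w5c.png",g)
E
```

```text
t: 10.5
position: [0.4989, -0.2064, 0.1889]
tcp_rot: [-0.488, 0.488, -0.511, 0.512]
contact_force: [0.1, -0.6, -2.4]
grip_width: 0.135
[ 0.4988913  -0.20658553  0.18884117] [[-0.048  0.     0.999]
 [-0.999 -0.001 -0.048]
 [ 0.001 -1.     0.   ]] [-0.97457143 -0.06037511 -2.47305581] 0.13372657850437508
```

View pics/w5c.png

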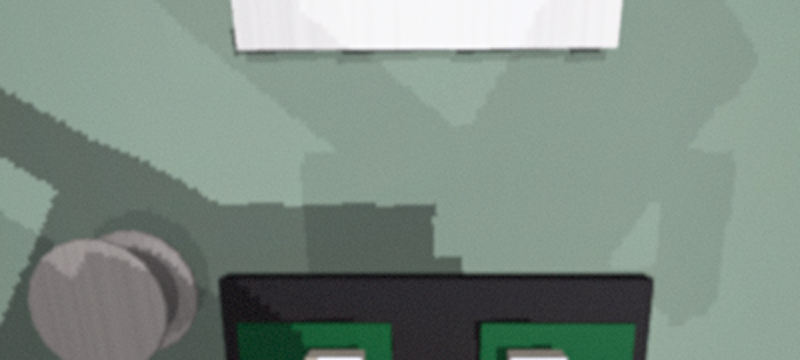

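Run:
```python
from h import *
np.set_printoptions(precision=4,suppress=True)
p=r.snapshot("wrist");s=r.sense();R=q2R(s["tcp_rot"])
P=lambda c,rr:(rr/2,100+c/2)
a=onz(p,P(236,50),.014);b=onz(p,P(617,47),.014);print(a,b,np.linalg.norm(a-b),"mid",(a+b)/2,np.degrees(np.arctan2(a[1]-b[1],b[0]-a[0])))
for z in (.160,.168):
  n=[onz(p,P(222,277),z),onz(p,P(652,278),z)]; m=(n[0]+n[1])/2; print(z,np.linalg.norm(n[0]-n[1]),"nose in tool",R.T@(m-s["position"]),np.degrees(np.arctan2(n[0][1]-n[1][1],n[1][0]-n[0][0])))
```

```text
[ 0.4263 -0.0751  0.014 ] [ 0.5764 -0.0812  0.014 ] 0.1501984169021592 mid [ 0.5014 -0.0781  0.014 ] 2.3275519359358863
0.16 0.09805649986036682 nose in tool [-0.0605  0.0287  0.0003] 2.869803591055849
0.168 0.09316063589285646 nose in tool [-0.0617  0.0207  0.0002] 2.8698035910558577
```

```bash
cat > deck.py <<'E'
from h import *
np.set_printoptions(precision=3,suppress=True)
F=np.array([.5014,-.0781,.014]);A=np.radians(2.4);S=np.radians(8)
ux=np.array([np.sin(A)*np.cos(S),np.cos(A)*np.cos(S),np.sin(S)]);uy=np.array([-np.cos(A),np.sin(A),0]);uz=np.cross(ux,uy);D=np.c_[ux,uy,uz]
def todeck(X): return D.T@(np.asarray(X)-F)
def plan(dx,dy,dz,tilt=0):
    "tool with x downhill, y into the deck; tilt: lean body downhill by deg"
    s=r.sense();R=q2R(s["tcp_rot"]);T=np.c_[-ux,-uz,-uy];T=T@Ro.from_rotvec([0,0,np.radians(tilt)]).as_matrix()
    g=F+D@[dx,dy,dz]
    print("rot units",np.degrees(Ro.from_matrix(R.T@T).as_rotvec())/8,"travel cur",R.T@(g-s["position"])/.04,"travel turned",T.T@(g-s["position"])/.04)
    print("deck pos",todeck(s["position"])*1e3,"F deck",D.T@s["contact_force"])
E
python3 - <<'E'
from deck import *
print(np.linalg.det(np.c_[-ux,-uz,-uy]))
plan(.065,0,.029+.05)
E
```

```text
1.0000000000000004
rot units [-0.005 -0.046  1.002] travel cur [-4.546  2.185 -0.099] travel turned [-4.198  2.798 -0.069]
deck pos [-102.906   -2.769  190.91 ] F deck [-1.226  0.464 -2.278]
```

```bash
python3 -m crank '[{"travel":[-0.8,0,0],"delta_rot":[0,0,0]},{"travel":[-1,0,0],"delta_rot":[0,0,0]},{"travel":[-1,0,0],"delta_rot":[0,0,0]},{"travel":[-1,0,0],"delta_rot":[0,0,0]},{"travel":[-0.75,0,-0.1],"delta_rot":[0,0,0]},{"travel":[0,0,0],"delta_rot":[0,0,0.5]},{"travel":[0,0,0],"delta_rot":[0,0,0.5]},{"travel":[0,0.8,0],"delta_rot":[0,0,0]},{"travel":[0,0.6,0],"delta_rot":[0,0,0]},{"travel":[0,0,0],"delta_rot":[0,0,0]},{"travel":[0,0,0],"delta_rot":[0,0,0]}]'
python3 - <<'E'
from deck import *
plan(.065,0,.029)
p=r.snapshot("wrist"); save(p,"w6"); t=r.snapshot("top"); save(t,"t6")
E
```

```text
t: 11.7
position: [0.5036, -0.0163, 0.1334]
tcp_rot: [0.522, -0.451, 0.545, -0.476]
contact_force: [0.1, -0.0, -2.7]
grip_width: 0.133
rot units [ 0.    -0.042 -0.001] travel cur [0.322 2.015 0.01 ] travel turned [0.322 2.015 0.009]
deck pos [ 77.877   0.342 109.592] F deck [-0.396 -0.125 -2.694]
```

View pics/w6.png

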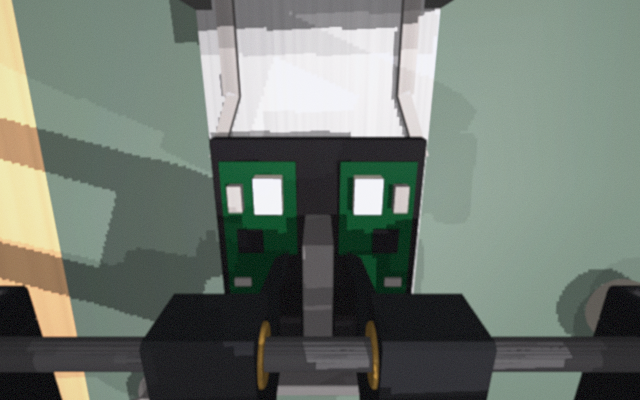

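```bash
python3 -m crank '[{"travel":[0.32,0.4,0],"delta_rot":[0,-0.03,0]},{"travel":[0,0.6,0],"delta_rot":[0,0,0]},{"travel":[0,0.5,0],"delta_rot":[0,0,0]},{"travel":[0,0.25,0],"delta_rot":[0,0,0]},{"travel":[0,0.1,0],"delta_rot":[0,0,0]},{"travel":[0,0,0],"delta_rot":[0,0,0]},{"travel":[0,0,0],"delta_rot":[0,0,0]}]'
python3 - <<'E'
from deck import *
plan(.065,0,.029)
E
python3 -m crank '[{"travel":[0,0.05,0],"delta_rot":[0,0,0]},{"travel":[0,0.02,0],"delta_rot":[0,0,0]},{"travel":[0,0,0],"delta_rot":[0,0,0]}]'
```

```text
t: 12.5
position: [0.5043, -0.0184, 0.0593]
tcp_rot: [0.524, -0.452, 0.543, -0.476]
contact_force: [0.8, 0.4, -3.3]
grip_width: 0.131
rot units [-0.018 -0.003  0.004] travel cur [ 0.013  0.188 -0.01 ] travel turned [ 0.013  0.188 -0.009]
deck pos [65.517 -0.372 36.528] F deck [-0.04  -0.77  -3.334]
t: 12.8
position: [0.5034, -0.0177, 0.0556]
tcp_rot: [0.524, -0.452, 0.543, -0.475]
contact_force: [0.3, -0.2, -2.3]
grip_width: 0.134
```

```bash
python3 -m crank '[{"travel":[0,0.04,0],"delta_rot":[0,0,0]},{"travel":[0,0.02,0],"delta_rot":[0,0,0]},{"travel":[0,0,0],"delta_rot":[0,0,0]}]'
python3 -m crank '[{"travel":[0,0.03,0],"delta_rot":[0,0,0]},{"travel":[0,0,0],"delta_rot":[0,0,0]}]'
python3 -m crank '[{"travel":[0,0.03,0],"delta_rot":[0,0,0]},{"travel":[0,0,0],"delta_rot":[0,0,0]}]'
python3 - <<'E'
from deck import *
plan(.065,0,.029)
E
```

```text
t: 13.1
position: [0.5032, -0.0172, 0.0529]
tcp_rot: [0.524, -0.452, 0.543, -0.475]
contact_force: [0.1, 0.1, -2.8]
grip_width: 0.137
t: 13.3
position: [0.5035, -0.0172, 0.0522]
tcp_rot: [0.524, -0.452, 0.543, -0.475]
contact_force: [-2.1, -0.1, 4.0]
grip_width: 0.131
t: 13.5
position: [0.5035, -0.0172, 0.0522]
tcp_rot: [0.524, -0.453, 0.543, -0.475]
contact_force: [-8.4, -1.0, 16.2]
grip_width: 0.137
rot units [-0.001 -0.     0.001] travel cur [0.017 0.008 0.011] travel turned [0.017 0.008 0.011]
deck pos [65.662  0.455 29.319] F deck [ 0.927  8.319 16.218]
```

```bash
python3 -m crank '[{"travel":[0,-0.03,0],"delta_rot":[0,0,0]},{"travel":[0,0,0],"delta_rot":[0,0,0]}]'
python3 -m crank '[{"travel":[0,0,0],"delta_rot":[0,0,0]},{"travel":[0,0,0],"delta_rot":[0,0,0]},{"travel":[0,0,0],"delta_rot":[0,0,0]},{"travel":[0,0,0],"delta_rot":[0,0,0]},{"travel":[0,0,0],"delta_rot":[0,0,0]}]' 40
python3 -m crank '[{"travel":[0,-0.4,0],"delta_rot":[0,0,0]},{"travel":[0,-0.8,0],"delta_rot":[0,0,0]},{"travel":[0,-1,0],"delta_rot":[0,0,0]},{"travel":[0.8,0,0],"delta_rot":[0,0,0]},{"travel":[1,0,0],"delta_rot":[0,0,0]},{"travel":[1,0,0],"delta_rot":[0,0,0]},{"travel":[0.6,0,0],"delta_rot":[0,0,0]},{"travel":[0,0,0],"delta_rot":[0,0,0]},{"travel":[0,0,0],"delta_rot":[0,0,0]}]' 0
python3 - <<'E'
from deck import *
p=r.snapshot("wrist"); save(p,"w7"); plan(-.03,0,.032,20)
for l,h in dict(carrier=0,carrier_grip=.03,carrier_nose=.004,carrier_tail=.02).items():
    for d in r.landmark_of(p,l)[:2]:
        # intersect with deck-parallel plane
        k=np.linalg.inv(p["intrinsics"])@[d["centre"][1],d["centre"][0],1];C=-p["R"].T@p["t"];V=p["R"].T@k
        q=(h-uz@(C-F))/(uz@V);print(l,round(d["score"],2),d["centre"],todeck(C+V*q)*1e3)
E
```

```text
t: 13.7
position: [0.5037, -0.0173, 0.0522]
tcp_rot: [0.524, -0.452, 0.543, -0.476]
contact_force: [-0.7, -0.5, 4.2]
grip_width: 0.134
t: 14.2
position: [0.5034, -0.0171, 0.0518]
tcp_rot: [0.524, -0.452, 0.543, -0.475]
contact_force: [0.2, 0.6, -0.0]
grip_width: 0.455
t: 15.1
position: [0.4968, -0.1639, 0.1198]
tcp_rot: [0.524, -0.452, 0.544, -0.475]
contact_force: [-0.7, 0.1, -0.2]
grip_width: 0.006
rot units [-0.002 -0.006  2.495] travel cur [-0.989  2.119  0.023] travel turned [-0.206  2.33   0.024]
deck pos [-69.626   0.952 116.749] F deck [ 0.412  0.161 -0.557]
carrier_nose 0.74 [372.3, 101.4] [-227.497  192.764    4.   ]
carrier_tail 0.79 [93.0, 319.3] [ 8.437  0.004 20.   ]
```

View pics/w7.png

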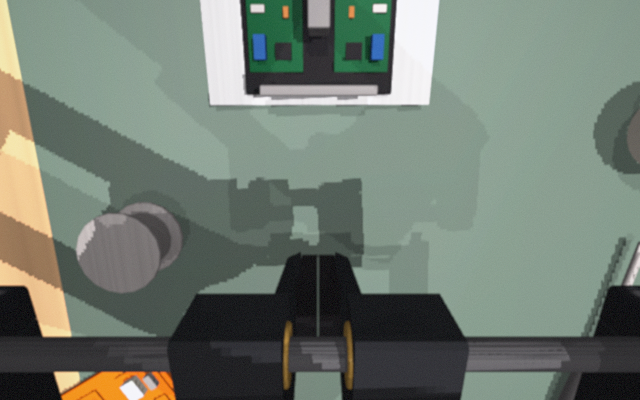

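```bash
python3 -m crank '[{"travel":[0,0,0],"delta_rot":[0,0,0.85]},{"travel":[0,0,0],"delta_rot":[0,0,0.85]},{"travel":[0,0,0],"delta_rot":[0,0,0.8]},{"travel":[-0.2,0.6,0],"delta_rot":[0,0,0]},{"travel":[0,0.8,0],"delta_rot":[0,0,0]},{"travel":[0,0.7,0],"delta_rot":[0,0,0]},{"travel":[0,0.2,0],"delta_rot":[0,0,0]},{"travel":[0,0,0],"delta_rot":[0,0,0]},{"travel":[0,0,0],"delta_rot":[0,0,0]}]'
python3 - <<'E'
from deck import *
plan(-.010,0,.031,20)
T=r.snapshot("scene");save(T,"s8")
R=q2R(r.sense()["tcp_rot"]); print("uphill,left,normal in tool",(R.T@D).T)
E
```

```text
t: 16.25
position: [0.5001, -0.1143, 0.0436]
tcp_rot: [0.599, -0.351, 0.613, -0.378]
contact_force: [-0.5, 0.3, 0.7]
grip_width: 0.004
rot units [-0.014  0.005  0.007] travel cur [-0.481  0.264 -0.005] travel turned [-0.481  0.265 -0.005]
deck pos [-31.702  -0.206  34.37 ] F deck [0.391 0.514 0.646]
uphill,left,normal in tool [[-0.94   0.34  -0.   ]
 [-0.001 -0.003 -1.   ]
 [-0.34  -0.94   0.003]]
```

View pics/s8.png

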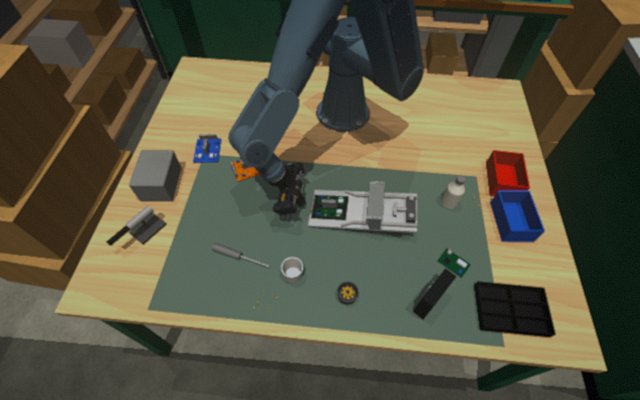

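```bash
python3 -m crank '[{"travel":[-0.24,0.13,0],"delta_rot":[0,0,0]},{"travel":[-0.24,0.13,0],"delta_rot":[0,0,0]},{"travel":[-0.06,0.02,0],"delta_rot":[0,0,0]},{"travel":[-0.06,0.02,0],"delta_rot":[0,0,0]},{"travel":[-0.06,0.02,0],"delta_rot":[0,0,0]},{"travel":[-0.06,0.02,0],"delta_rot":[0,0,0]},{"travel":[0,0,0],"delta_rot":[0,0,0]}]'
python3 - <<'E'
from deck import *
plan(.1,0,.031,20)
E
```

```text
t: 17.0
position: [0.5007, -0.0818, 0.0442]
tcp_rot: [0.598, -0.351, 0.614, -0.377]
contact_force: [0.2, -1.2, -0.5]
grip_width: 0.007
rot units [-0.008 -0.002 -0.   ] travel cur [-2.341  0.838  0.012] travel turned [-2.341  0.837  0.013]
deck pos [ 0.533  0.528 30.444] F deck [-1.258 -0.202 -0.287]
```

```bash
python3 -m crank '[{"travel":[-0.117,0.042,0],"delta_rot":[0,0,0]},{"travel":[-0.117,0.042,0],"delta_rot":[0,0,0]},{"travel":[-0.117,0.042,0],"delta_rot":[0,0,0]},{"travel":[-0.117,0.042,0],"delta_rot":[0,0,0]},{"travel":[-0.117,0.042,0],"delta_rot":[0,0,0]},{"travel":[-0.117,0.042,0],"delta_rot":[0,0,0]}]'
python3 - <<'E'
from deck import *
plan(.1,0,.031,20)
p=r.snapshot("wrist"); save(p,"w9")
E
```

```text
t: 17.6
position: [0.5018, -0.0519, 0.0484]
tcp_rot: [0.598, -0.351, 0.614, -0.377]
contact_force: [0.6, -2.4, 1.0]
grip_width: 0.007
rot units [-0.005 -0.002 -0.   ] travel cur [-1.632  0.58   0.016] travel turned [-1.632  0.58   0.017]
deck pos [30.736  0.662 30.463] F deck [-2.26  -0.664  1.327]
```

View pics/w9.png

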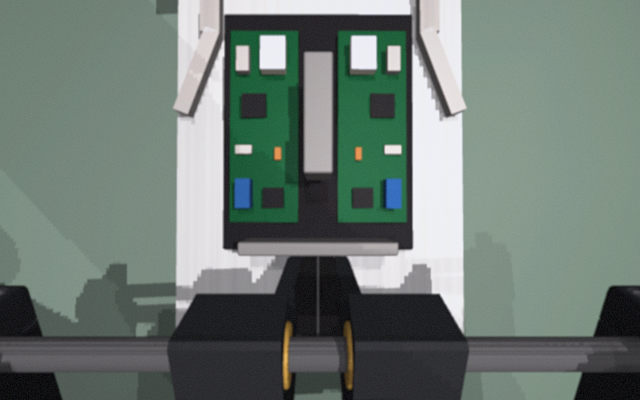

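```bash
python3 -m crank '[{"travel":[-0.117,0.042,0],"delta_rot":[0,0,0]},{"travel":[-0.117,0.042,0],"delta_rot":[0,0,0]},{"travel":[-0.117,0.042,0],"delta_rot":[0,0,0]},{"travel":[-0.117,0.042,0],"delta_rot":[0,0,0]},{"travel":[-0.117,0.042,0],"delta_rot":[0,0,0]},{"travel":[-0.117,0.042,0],"delta_rot":[0,0,0]},{"travel":[-0.117,0.042,0],"delta_rot":[0,0,0]},{"travel":[-0.117,0.042,0],"delta_rot":[0,0,0]}]'
python3 - <<'E'
from deck import *
plan(.12,0,.031,20)
E
python3 -m crank '[{"travel":[-0.117,0.042,0],"delta_rot":[0,0,0]},{"travel":[-0.117,0.042,0],"delta_rot":[0,0,0]},{"travel":[-0.117,0.042,0],"delta_rot":[0,0,0]},{"travel":[-0.117,0.042,0],"delta_rot":[0,0,0]},{"travel":[-0.117,0.042,0],"delta_rot":[0,0,0]},{"travel":[-0.117,0.042,0],"delta_rot":[0,0,0]},{"travel":[-0.117,0.042,0],"delta_rot":[0,0,0]},{"travel":[-0.117,0.042,0],"delta_rot":[0,0,0]}]'
python3 - <<'E'
from deck import *
plan(.12,0,.031,20)
p=r.snapshot("wrist"); save(p,"w10")
E
```

```text
t: 18.45
position: [0.5035, -0.0126, 0.0541]
tcp_rot: [0.598, -0.351, 0.614, -0.377]
contact_force: [0.3, -1.1, -0.4]
grip_width: 0.002
rot units [-0.005 -0.003 -0.001] travel cur [-1.167  0.415  0.016] travel turned [-1.167  0.414  0.017]
deck pos [70.469  0.668 30.615] F deck [-1.13  -0.329 -0.256]
t: 19.25
position: [0.5052, 0.0267, 0.0599]
tcp_rot: [0.598, -0.351, 0.614, -0.377]
contact_force: [-1.2, -1.4, -0.8]
grip_width: 0.005
rot units [-0.006 -0.003 -0.   ] travel cur [-0.232  0.08   0.014] travel turned [-0.232  0.08   0.014]
deck pos [110.192   0.579  30.837] F deck [-1.503  1.124 -0.582]
```

View pics/w10.png

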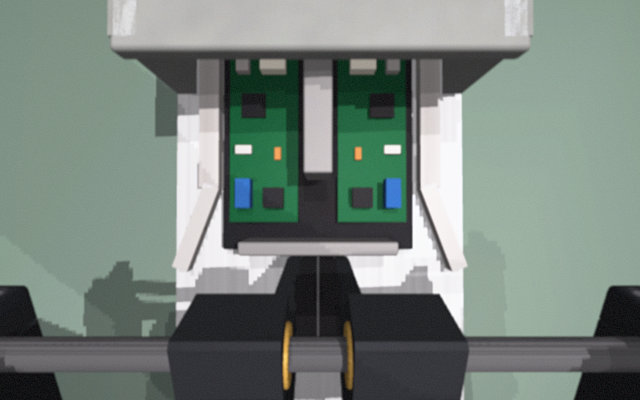

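```bash
python3 -m crank '[{"travel":[-0.094,0.034,0],"delta_rot":[0,0,0]},{"travel":[-0.094,0.034,0],"delta_rot":[0,0,0]},{"travel":[-0.094,0.034,0],"delta_rot":[0,0,0]},{"travel":[-0.094,0.034,0],"delta_rot":[0,0,0]},{"travel":[-0.094,0.034,0],"delta_rot":[0,0,0]}]'
for i in 1; do python3 - <<'E'
from deck import *
plan(.14,0,.031,20)
E
done
python3 -m crank '[{"travel":[-0.047,0.017,0],"delta_rot":[0,0,0]},{"travel":[-0.047,0.017,0],"delta_rot":[0,0,0]},{"travel":[-0.047,0.017,0],"delta_rot":[0,0,0]}]'
python3 - <<'E'
from deck import *
plan(.14,0,.031,20)
E
```

```text
t: 19.8
position: [0.5061, 0.0463, 0.0627]
tcp_rot: [0.598, -0.351, 0.614, -0.377]
contact_force: [-1.5, -0.5, -0.4]
grip_width: 0.008
rot units [-0.007 -0.003  0.   ] travel cur [-0.235  0.083  0.012] travel turned [-0.235  0.083  0.013]
deck pos [130.045   0.502  30.897] F deck [-0.575  1.43  -0.294]
t: 20.1
position: [0.5063, 0.0521, 0.0635]
tcp_rot: [0.598, -0.351, 0.614, -0.377]
contact_force: [-0.1, -1.0, -0.9]
grip_width: 0.002
rot units [-0.006 -0.003  0.   ] travel cur [-0.098  0.032  0.014] travel turned [-0.098  0.032  0.014]
deck pos [135.873   0.56   30.87 ] F deck [-1.086  0.073 -0.791]
```

```bash
python3 -m crank '[{"travel":[-0.047,0.017,0],"delta_rot":[0,0,0]},{"travel":[-0.047,0.017,0],"delta_rot":[0,0,0]}]'
python3 -m crank '[{"travel":[-0.047,0.017,0],"delta_rot":[0,0,0]},{"travel":[-0.047,0.017,0],"delta_rot":[0,0,0]}]'
python3 - <<'E'
from deck import *
plan(.14,0,.031,20)
E
```

```text
t: 20.3
position: [0.5065, 0.056, 0.0641]
tcp_rot: [0.598, -0.351, 0.614, -0.377]
contact_force: [0.4, -1.8, -0.6]
grip_width: 0.005
t: 20.5
position: [0.5067, 0.06, 0.0646]
tcp_rot: [0.598, -0.351, 0.614, -0.377]
contact_force: [0.6, -1.6, -0.2]
grip_width: 0.006
rot units [-0.006 -0.003  0.   ] travel cur [ 0.09  -0.035  0.013] travel turned [ 0.09  -0.035  0.013]
deck pos [143.885   0.53   30.905] F deck [-1.583 -0.676  0.025]
```

```bash
for i in 1; do python3 -m crank '[{"travel":[-0.047,0.017,0],"delta_rot":[0,0,0]},{"travel":[-0.047,0.017,0],"delta_rot":[0,0,0]}]'
python3 -m crank '[{"travel":[-0.047,0.017,0],"delta_rot":[0,0,0]},{"travel":[-0.047,0.017,0],"delta_rot":[0,0,0]}]'; done
```

```text
t: 20.7
position: [0.5068, 0.064, 0.0652]
tcp_rot: [0.598, -0.351, 0.614, -0.377]
contact_force: [0.5, -1.0, -1.1]
grip_width: 0.006
t: 20.9
position: [0.5071, 0.0676, 0.0657]
tcp_rot: [0.598, -0.351, 0.613, -0.377]
contact_force: [-0.4, -3.2, -2.0]
grip_width: 0.002
```

```bash
python3 -m crank '[{"travel":[-0.047,0.017,0],"delta_rot":[0,0,0]},{"travel":[-0.047,0.017,0],"delta_rot":[0,0,0]}]' | grep -E "pos|force"
```

```text
position: [0.5074, 0.0711, 0.0662]
contact_force: [-1.2, -6.9, -1.6]
```

```bash
python3 -m crank '[{"travel":[-0.047,0.017,0],"delta_rot":[0,0,0]},{"travel":[-0.047,0.017,0],"delta_rot":[0,0,0]}]' | grep -E "pos|force"
```

```text
position: [0.5077, 0.0745, 0.0668]
contact_force: [-1.4, -10.4, -1.0]
```

```bash
python3 -m crank '[{"travel":[-0.012,0.004,0],"delta_rot":[0,0,0]},{"travel":[0,0,0],"delta_rot":[0,0,0]}]' | grep -E "pos|force"; python3 -c "
from deck import *
plan(.16,0,.031,20)"
```

```text
position: [0.5078, 0.0747, 0.0668]
contact_force: [-2.0, -9.3, -1.9]
rot units [-0.014 -0.     0.022] travel cur [-0.029  0.012  0.   ] travel turned [-0.029  0.012  0.   ]
deck pos [158.757   0.011  31.048] F deck [-9.537  1.589 -0.531]
```

```bash
python3 -m crank '[{"travel":[-0.012,0.004,0],"delta_rot":[0,0,0]},{"travel":[0,0,0],"delta_rot":[0,0,0]}]' | grep -E "pos|force"; python3 -c "
from deck import *
plan(.16,0,.031,20)"
```

```text
position: [0.5079, 0.0748, 0.0669]
contact_force: [-1.7, -11.7, -0.7]
rot units [-0.016 -0.     0.027] travel cur [-0.026  0.011 -0.002] travel turned [-0.026  0.011 -0.002]
deck pos [158.882  -0.07   31.049] F deck [-11.696   1.184   0.927]
```

```bash
python3 -m crank '[{"travel":[-0.012,0.004,0],"delta_rot":[0,0,0]},{"travel":[0,0,0],"delta_rot":[0,0,0]},{"travel":[0,0,0],"delta_rot":[0,0,0]}]' | grep -E "pos|force"; python3 -c "
from deck import *
plan(.16,0,.031,20)
p=r.snapshot('wrist');save(p,'w11')"
```

```text
position: [0.508, 0.0749, 0.0669]
contact_force: [-1.7, -13.2, -1.5]
rot units [-0.018 -0.     0.031] travel cur [-0.022  0.01  -0.005] travel turned [-0.022  0.01  -0.005]
deck pos [159.04   -0.192  31.072] F deck [-13.306   1.115   0.313]
```

View pics/w11.png

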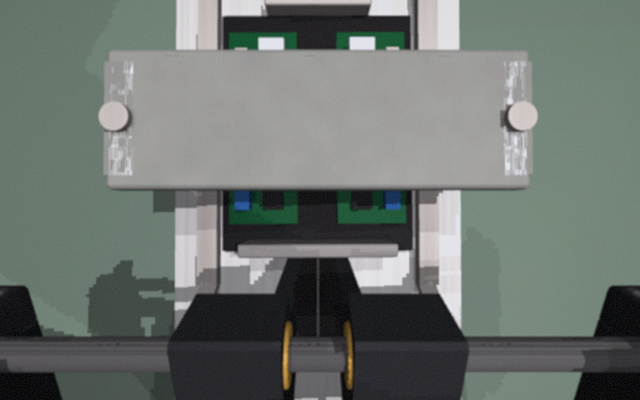

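The nose is against the buffer pad (row about 14) and the push has reached 13 N at the hard end. Next I draw back slowly.

```bash
python3 -m crank '[{"travel":[0.012,-0.004,0],"delta_rot":[0,0,0]},{"travel":[0.012,-0.004,0],"delta_rot":[0,0,0]},{"travel":[0.012,-0.004,0],"delta_rot":[0,0,0]},{"travel":[0.012,-0.004,0],"delta_rot":[0,0,0]},{"travel":[0.012,-0.004,0],"delta_rot":[0,0,0]},{"travel":[0.012,-0.004,0],"delta_rot":[0,0,0]},{"travel":[0.012,-0.004,0],"delta_rot":[0,0,0]},{"travel":[0.012,-0.004,0],"delta_rot":[0,0,0]},{"travel":[0.012,-0.004,0],"delta_rot":[0,0,0]},{"travel":[0.012,-0.004,0],"delta_rot":[0,0,0]},{"travel":[0.012,-0.004,0],"delta_rot":[0,0,0]},{"travel":[0.012,-0.004,0],"delta_rot":[0,0,0]}]' | grep -E "pos|force"
python3 -m crank '[{"travel":[0.012,-0.004,0],"delta_rot":[0,0,0]},{"travel":[0.012,-0.004,0],"delta_rot":[0,0,0]},{"travel":[0.012,-0.004,0],"delta_rot":[0,0,0]},{"travel":[0.012,-0.004,0],"delta_rot":[0,0,0]},{"travel":[0.012,-0.004,0],"delta_rot":[0,0,0]},{"travel":[0.012,-0.004,0],"delta_rot":[0,0,0]},{"travel":[0.012,-0.004,0],"delta_rot":[0,0,0]},{"travel":[0.012,-0.004,0],"delta_rot":[0,0,0]},{"travel":[0.012,-0.004,0],"delta_rot":[0,0,0]},{"travel":[0.012,-0.004,0],"delta_rot":[0,0,0]},{"travel":[0.012,-0.004,0],"delta_rot":[0,0,0]},{"travel":[0.012,-0.004,0],"delta_rot":[0,0,0]}]' | grep -E "pos|force"
python3 -m crank '[{"travel":[0.03,-0.01,0],"delta_rot":[0,0,0]},{"travel":[0.06,-0.02,0],"delta_rot":[0,0,0]},{"travel":[0.1,-0.04,0],"delta_rot":[0,0,0]},{"travel":[0.2,-0.07,0],"delta_rot":[0,0,0]},{"travel":[0.3,-0.1,0],"delta_rot":[0,0,0]},{"travel":[0,0,0],"delta_rot":[0,0,0]},{"travel":[0,0,0],"delta_rot":[0,0,0]}]' 
python3 -c "
from deck import *
plan(.16,0,.031,20)
p=r.snapshot('wrist');save(p,'w12')"
```

```text
position: [0.5072, 0.0712, 0.0662]
contact_force: [0.0, -3.8, -0.3]
position: [0.5068, 0.0653, 0.0651]
contact_force: [0.2, -0.3, 0.2]
t: 25.15
position: [0.5057, 0.0357, 0.0605]
tcp_rot: [0.598, -0.351, 0.614, -0.377]
contact_force: [0.1, 0.4, -0.1]
grip_width: 0.004
rot units [-0.009 -0.012 -0.002] travel cur [-0.964  0.33   0.009] travel turned [-0.964  0.329  0.012]
deck pos [119.257   0.463  30.194] F deck [ 0.344 -0.052 -0.148]
```

View pics/w12.png

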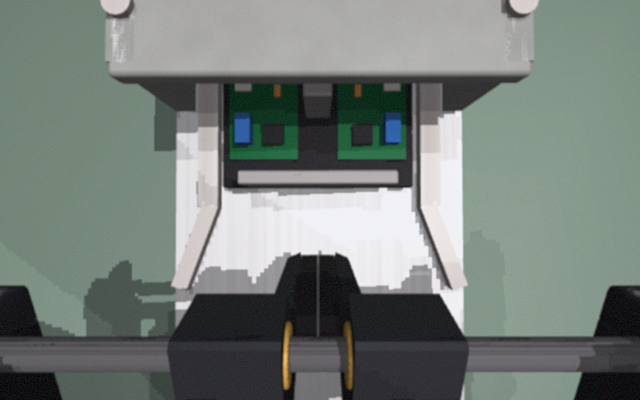

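```bash
python3 -m crank '[{"travel":[0.2,-0.6,0],"delta_rot":[0,0,0]},{"travel":[0,-1,0],"delta_rot":[0,0,0]},{"travel":[0,-1,0],"delta_rot":[0,0,0]},{"travel":[0,-1,0],"delta_rot":[0,0,0]},{"travel":[0,-1,0],"delta_rot":[0,0,0]},{"travel":[0,0,0],"delta_rot":[0,0,0]},{"travel":[0,0,0],"delta_rot":[0,0,0]},{"travel":[0,0,0],"delta_rot":[0,0,0]}]' | grep pos
python3 -c "
from deck import *
for n in ('wrist','scene','top'):
  p=r.snapshot(n);save(p,n+'13')
  if n!='wrist': 
    a=cv2.resize(p['frame'][170:260,180:350,::-1] if n=='top' else p['frame'][150:260,280:450,::-1],None,fx=4.5,fy=4.5,interpolation=cv2.INTER_CUBIC); cv2.imwrite(f'pics/{n}13c.png',a)
  for l in ('carrier_tail','carrier_nose'): print(n,l,[(round(d['score'],2),d['centre']) for d in r.landmark_of(p,l)[:3]])
"
```

```text
position: [0.5008, -0.056, 0.218]
wrist carrier_tail [(0.83, [124.7, 319.6])]
wrist carrier_nose [(0.96, [10.6, 319.8])]
scene carrier_tail [(0.76, [136.6, 207.5]), (0.64, [170.5, 235.7]), (0.22, [205.6, 307.5])]
scene carrier_nose [(0.86, [160.5, 203.3]), (0.64, [213.1, 393.2]), (0.57, [161.4, 264.8])]
top carrier_tail [(0.97, [320.4, 489.0]), (0.61, [266.5, 440.9]), (0.58, [217.4, 286.0])]
top carrier_nose [(0.92, [285.7, 405.6]), (0.69, [278.9, 478.7]), (0.59, [219.7, 241.5])]
```

View pics/wrist13.png

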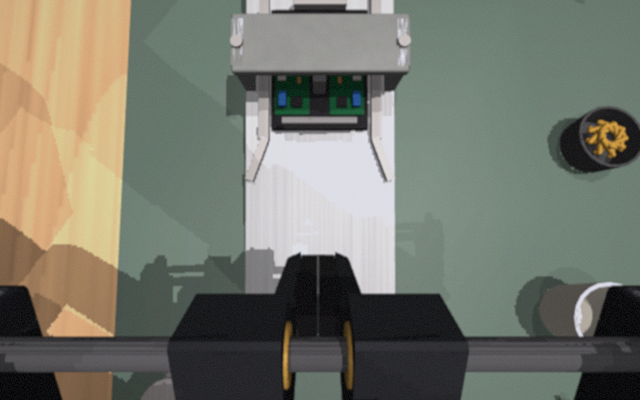

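View pics/scene13c.png

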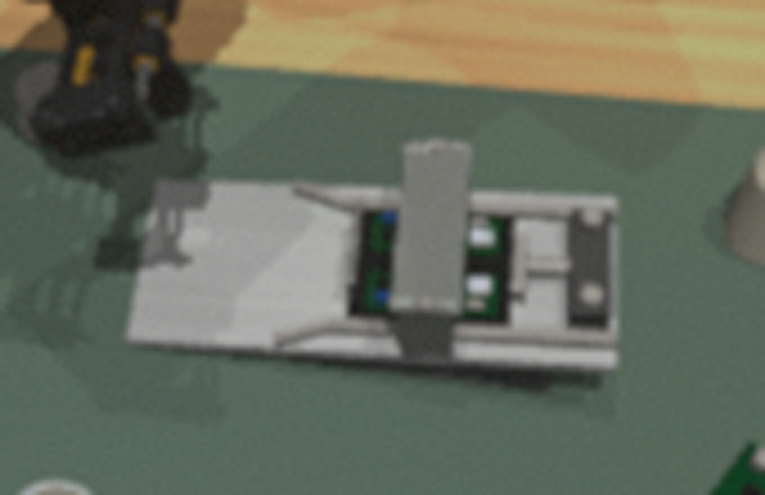

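View pics/top13.png

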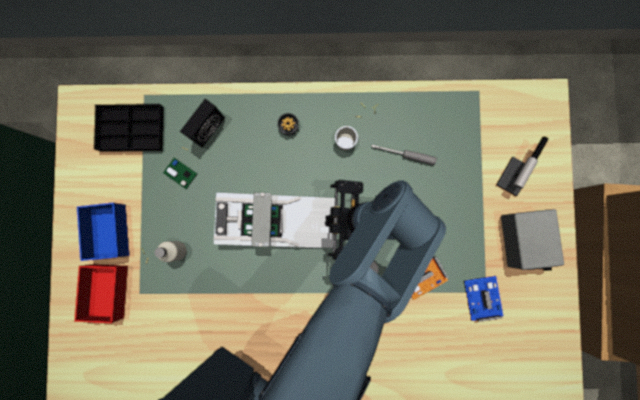

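```bash
python3 -c "
from h import *
print(r.sense()['t'],r.sense()['contact_force']);print(r.job_done())"
```

```text
26.45 [ 0.01717188 -0.30767947  0.3235431 ]
the job is handed in; nothing more can be done
None
```

The carrier is lying between the guides under the bridge with its nose against the sprung buffer, and I handed the job in at about 26.5 s.

- **Pick and place:** I gripped the black carrier by its rib, the orange and blue look-alikes being left alone. I set it down at about 65 mm up the deck, tilted to match the slope, and let go. The downward push briefly reached about 16 N, with about 8 N sideways, before I eased off and opened the gripper.
- **Push:** I pushed on the tail plate with closed fingers leaning 20° downhill. The slide took about 1–2 N, a little under the 2–6 N stated.
- **Buffer:** First touch came with the tail at about 164 mm. The push then rose over about 8 mm to the hard end. I stopped at 13.3 N, well below ramming, and drew back at about 5 mm/s.
- **Last checks:** Wrist, scene and top pictures show the carrier straight between the guides, its nose at the buffer with no gap that I can see. The robot was clear, with wrist force near zero. The other things looked unmoved wherever they could be seen. The spool was mostly hidden by the arm in the last pictures, and I did not measure the nose-to-pad gap on its own.

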